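# Check a returned hand truck's telescoping handle

## Task

Test the telescoping handle of the folded hand truck lying on the returns bench. A tote of small cartons stands in the handle's way: slide it along the bench, without lifting or tipping it, into the empty taped bay on the left, squarely inside the corner marks. Then press in the button of the handle's grip, pull the handle straight out past its first stop to the second one (fully out), and finish still gripping the handle and holding it there, with the tote left in its bay and the other things on the bench undisturbed.

Things in the scene. Friction and masses are not known exactly. Their poses are not given: they have to be found in the camera images.
- trolley: Hand truck lying folded flat, fixed: two 24 mm aluminium tubes 170 mm apart, toe plate on them, wheels at the end away from the handle. Origin on the bench under the pushed-in grip's centre; y = the way the handle pulls out, x along the grip bar, z up; yaw up to 9 degrees either way. A black cross piece 67 mm high begins 82 mm behind the origin; all of it is under 75 mm high.
- handle (a joint): How far the telescoping handle is out (m): 0 pushed in, 0.14 first stop, 0.28 second stop = end of travel. A pin locks it at 0 and at both stops unless the button is pressed. With the button kept in it slides past the first stop, about 4 N of friction; let out between stops, it still slides and locks at the next stop. Nothing springs it back.
- grip: Black grip bar across two 17 mm steel tubes: 206 mm long (x), 30 mm thick along the pull (y), 36 mm high (z). Origin at its centre, 48 mm above the bench; axes as trolley. Free behind it when pushed in: 67 mm; between the tubes: 140 mm. A downward gripper with one finger behind the bar and one on the button in front presses the button and holds the bar in one squeeze.
- button (a joint): Release button in the middle of the grip's outer face (which looks along the pull): 0 out, 0.006 m fully in, moving against the pull; the lock frees at about 0.004 m. Spring: about 4 N to start, 9 N fully in.
- button_face (a point): Centre of the grey button's outer face. The button is 44 mm long along the bar, 18 mm high, and stands 8 mm proud of the bar when out; this point is then 23 mm from the bar's centre along the pull, at the same height (48 mm). Axes as trolley.
- tote: Blue open plastic tote packed with small cartons, 200 (x) by 150 (y) by 120 mm high, walls 8 mm thick, about 0.8 kg. The cartons reach 58 mm above the bench, so the top 62 mm of each wall is free inside. Origin at the centre of its underside, z up. Starts in the right taped bay, in front of the handle. Sliding friction some 3 to 9 N.
- bay_left: Empty taped bay left of the tote: four yellow L-shaped corner marks, flat on the bench, round a rectangle that leaves the tote about 15 mm on every side; tape 20 mm wide. Origin at its centre on the bench; the tote's x and y lie along its x and y (either way round). Yaw up to 9 degrees either way.
- bottle: Pump bottle, 68 mm thick, 179 mm high, on the far side of the bench; origin at the centre of its underside. Leave alone.
- carton: Closed cardboard carton 100 x 140 x 75 mm on the far side of the bench; origin at the centre of its underside. Leave alone.
- tape: Roll of packing tape lying flat, 104 mm across, 48 mm high, on the far side of the bench; origin at the centre of its underside. Leave alone.

How it is judged:
By the outcome, as a careful person would: the job done as asked, in the order asked, and still so for the second after the job is handed in, while the arm keeps its last pose, push and grip.
It also fails if it takes over 56 s, if anything falls off the work surface, if the arm or the gripper's body presses on something with over 40 N, if the wrist force passes 120 N, or if a joint passes its speed limit or range.

## Robot

A 6-joint arm with a two-finger parallel gripper is mounted at the origin on the work surface. World frame = base frame: x ahead of the robot, y to its left, z up, the work surface at z = 0. Lengths are in m, angles in degrees, forces in N, time in s.
With the tool pointing down it reaches from about 0.3 to 0.75 m from the base axis. Payload 8.5 kg.
Tool frame: the origin (TCP) lies at the very end of the fingers, on their centre line; the grasp point (between the pads) lies 19 mm behind it; z points along the fingers, y is the line along which they close (so a half turn about z gives the same grasp; the last joint's range is limited). The gripper opens to 88 mm and grips with 3 to 60 N. Pads are 18 mm wide; open, the fingers measure 123 mm over their backs; the gripper's body (75 mm by 187 mm) begins 45 mm behind the grasp point.
Start: joints at [57.966, 21.807, 74.336, -0, 83.858, -12.336], TCP at [0.185, 0.518, 0.239] pointing down, gripper open.
Joint ranges: [-178.18, 178.18], [-50.72, 133.34], [12.68, 142.11], [-81.47, 261.47], [9.98, 163.14], [-165.26, 165.26]. Speed limits (degrees/s): [136.94, 136.94, 180, 180, 180, 180].

## Interface

Orientations are given as a 3x3 rotation matrix whose columns are the frame's x, y, z axes.
In Python, from workcell import env gives the robot as it stands. The module is installed in compiled form; this text tells all that it offers.
- The arm moves only by the tool jog_arm, never from a script. Its argument "deltas" is one flat list of numbers, 7 for each row, row after row: the shift along the tool's x, y, z in units of 40 mm (1.0 is 40 mm), then the turn, a rotation vector about the tool's x, y, z in units of 5 degrees (1.0 is 5 degrees), then the finger opening in mm, from 0 to 88.1. In form: [tx, ty, tz, ax, ay, az, gripper, tx, ty, tz, ax, ay, az, gripper, ...]. A call has 1 to 12 rows; each row shifts and turns the commanded pose from where the row before left it, along the tool's axes as they then stand; what a row does not reach is not made up. A row lasts 1/12 s, in which the tool goes at most 41.7 mm and 7.16 degrees, less where a joint would pass 70% of its speed; a pose out of reach is approached as far as the arm can. A call is refused whole if a number of a shift passes 1 or a number of a turn 1, either way. A call with a gripper value outside its range is refused whole. The fingers move at their own pace and stop on an object; "newtons" is the grip in N (left out, the last holds). Time passes only in rows, so rows that do not move let the fingers close. It gives the time, the measured TCP pose, the force, the opening and the grip force at its end, in the units of the state.
- env.state(): the state, without advancing time (a new reading comes with each control period).
- env.read_camera(name): name is "side" or "top" or "wrist"; returns a dict with "frame" (420x560x3 uint8, blue, green, red), "fx", "fy", "cx", "cy" (pixels), "R" (3x3) and "t" (3): a world point X has camera coordinates R X + t; the wrist camera has in their place "tool_from_camera" (4x4, takes a point from camera to tool coordinates, whose origin is the TCP and whose axes are the flange's). Camera axes: x right, y down, z forward; pixel columns grow to the right and rows downward; lengths in m; the calibration is good to about 2 mm. A picture is of the moment at which its call begins: read the wrist's pose just before it. There is no depth.
- env.sign_off(): hands the job in; it is judged then, once.
The state is a dict: "time_s": time; "joint_positions": joint angles; "joint_velocities": joint speeds; "joint_torque": joint torques, N m; "tcp_pos": TCP position; "orientation": TCP orientation; "contact_force": force on the tool from outside, world axes, zero at the start; "wrist_torque": the same for the moment, N m; "opening": opening from 0.0 (shut) to 1.0 (fully open); "grasp_force": force on a finger pad.
Only numpy, scipy, OpenCV 4.12 (cv2) and the standard library are available. Lean on these libraries where they do the work, as an engineer would, in place of code of your own. Each camera call takes 0.05 s, during which the arm holds its last target. There are 200 camera calls.

## Working session

There is one attempt and no reset: what is moved stays moved. The work goes in short steps, Python scripts to look and compute and a tool call to move; the robot and the scene stay as the last step left them, time stands still between calls to the robot, and variables do not carry over. Pictures are saved under pics/ and viewed, at most 10 in all, crops included, and the job is handed in when it is done.

Besides the shell and the picture viewer there is one more tool, called after "Emit:" as name(argument=value, ...), one argument or row to a line, values as JSON. jog_arm: Moves the arm, as the interface text tells. Its arguments: {"type":"object","properties":{"deltas":{"type":"array"},"newtons":{"type":"number"}},"required":["deltas"]}

```bash
mkdir -p pics; python3 - <<'E'
from workcell import env
import cv2,numpy as np
s=env.state();print(s['tcp_pos'],s['orientation'],s['opening'])
ims=[]
for n in("top","side"):
    c=env.read_camera(n);cv2.imwrite(f'pics/{n}0.png',c['frame']);print(n,c['fx'],c['cx'],c['cy'],np.round(c['R'],4).tolist(),c['t'])
E
```

```text
[0.1852235  0.51757572 0.23815216] [[-9.41492335e-01  3.37033521e-01 -7.67617194e-04]
 [ 3.37034249e-01  9.41491606e-01 -1.21298272e-03]
 [ 3.13889310e-04 -1.40072721e-03 -9.99998970e-01]] 0.9983141668119974
top 514.8987665263885 273.97745224489626 209.6598211581129 [[-0.007, -1.0, -0.007], [-0.9899, 0.0079, -0.1417], [0.1417, 0.0059, -0.9899]] [0.0712341  0.61237911 1.05011082]
side 392.4481638312667 278.20822677887463 212.23482020920895 [[0.7865, -0.6177, 0.0015], [-0.3633, -0.4646, -0.8076], [0.4995, 0.6346, -0.5898]] [-0.47090176  0.31381013  0.60165002]
```

View pics/top0.png

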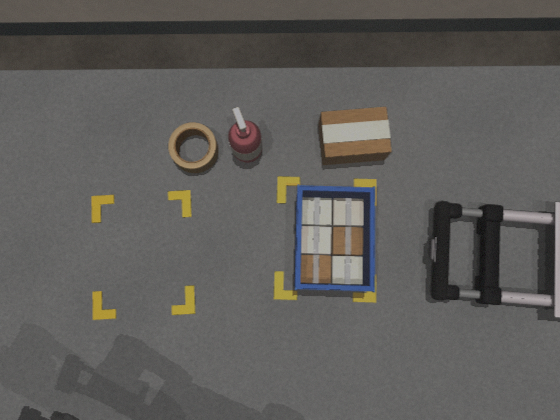

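View pics/side0.png

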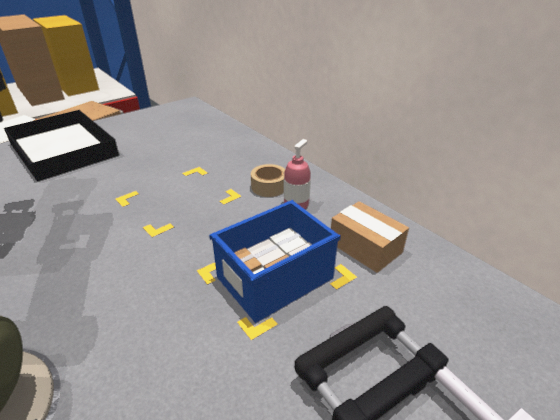

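The top view shows the tote rim at about (335,240), the empty bay marks around (143,255), and the grip bar at about (443,250) with the pull to the left (+y). The far-side objects are at (193,148), (245,140) and (355,135). The side view agrees with this.

```bash
cat > h.py <<'E'
import cv2,numpy as np
from workcell import env
def K(c): return np.array([[c['fx'],0,c['cx']],[0,c['fy'],c['cy']],[0,0,1]])
def pose(c,s=None):
    if 'R' in c: R=np.array(c['R']);return R.T,-R.T@np.array(c['t'])
    T=np.array(c['tool_from_camera']);Rt=np.array(s['orientation'])
    return Rt@T[:3,:3],Rt@T[:3,3]+s['tcp_pos']
def cast(c,px,z,s=None):
    Rw,o=pose(c,s);px=np.reshape(px,(-1,2)).astype(float)
    d=(Rw@np.linalg.inv(K(c))@np.c_[px,np.ones(len(px))].T).T
    return o+d*((z-o[2])/d[:,2])[:,None]
def rect(c,mask,z,s=None):
    "min-area rect of the mask's outline on plane z: centre, size, angle in world xy"
    p=np.vstack([k.reshape(-1,2) for k in cv2.findContours(mask,cv2.RETR_EXTERNAL,cv2.CHAIN_APPROX_NONE)[0] if len(k)>25])
    w=cast(c,p,z,s)[:,:2]
    r=cv2.minAreaRect((w*1000).astype(np.float32))
    return np.round(r[0],1),np.round(r[1],1),round(r[2],2)
def hsv(c): return cv2.cvtColor(c['frame'],cv2.COLOR_BGR2HSV)
E
python3 - <<'E'
from h import *
c=env.read_camera('top');h=hsv(c);print('cam',pose(c)[1])
y=cv2.inRange(h,(20,120,80),(32,255,255));y[:,230:]=0;y[:180]=0
print('bay',rect(c,y,0))
b=cv2.inRange(h,(100,120,30),(130,255,255));b[:,:250]=0
print(np.percentile(h[b>0][:,2],[5,25,50,75,95]))
for v in(30,90,110,130):
    m=cv2.inRange(h,(100,120,v),(130,255,255));m[:,:250]=0;print('tote',v,rect(c,m,.12))
d=cv2.inRange(h,(0,0,0),(180,255,40));d[:190]=0;d[320:]=0;d[:,:430]=0;d[:,462:]=0
d=cv2.morphologyEx(d,cv2.MORPH_OPEN,np.ones((5,5)))
print('grip',rect(c,d,.06))
g=c['frame'][190:315,420:515];cv2.imwrite('pics/g.png',cv2.resize(np.hstack([g,cv2.merge([d[190:315,420:515]]*3)]),None,fx=4,fy=4))
E
```

```text
cam [0.45783404 0.06015656 1.12675835]
bay (array([524.9, 356.5]), array([270.6, 220.4]), 3.14)
[108. 130. 142. 145. 148.]
tote 30 (array([546.2, -52.3]), array([153.8, 204.2]), 88.02)
tote 90 (array([546.2, -52.3]), array([153.8, 204.2]), 88.02)
tote 110 (array([546.2, -52.6]), array([153.3, 204.2]), 88.02)
tote 130 (array([546.2, -53. ]), array([152.4, 204.2]), 88.02)
grip (array([ 521.2, -286.8]), array([ 54.7, 198. ]), 84.7)
```

View pics/g.png

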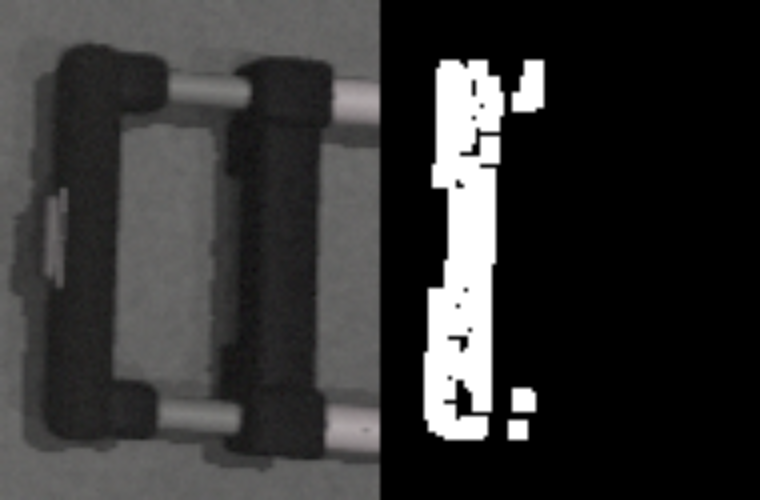

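Emit:
jog_arm(
  deltas=[0, 0, 0, 0, 0, -0.9, 88, 0, 0, 0, 0, 0, -0.9, 88, 0, 0, 0, 0, 0, -0.9, 88, 0, 0, 0, 0, 0, -0.84, 88, -0.48, -0.79, 0, 0, 0, 0, 88, -0.48, -0.79, 0, 0, 0, 0, 88, -0.48, -0.79, 0, 0, 0, 0, 88, -0.48, -0.79, 0, 0, 0, 0, 88, -0.48, -0.79, 0, 0, 0, 0, 88, -0.48, -0.79, 0, 0, 0, 0, 88, -0.48, -0.79, 0, 0, 0, 0, 88, -0.48, -0.79, 0, 0, 0, 0, 88],
)

```text
time_s: 1.15
tcp_pos: [0.3304, 0.2582, 0.2387]
orientation: [[-0.999, 0.035, 0.0], [0.035, 0.999, 0.0], [-0.0, 0.0, -1.0]]
contact_force: [0.5, 0.4, -0.1]
opening: 0.998
grasp_force: 0.0
```

Emit:
jog_arm(
  deltas=[-0.48, -0.79, 0, 0, 0, 0, 88, -0.48, -0.79, 0, 0, 0, 0, 88, -0.48, -0.79, 0, 0, 0, 0, 88, -0.48, -0.79, 0, 0, 0, 0, 88, -0.48, -0.79, 0, 0, 0, 0, 88, -0.48, -0.79, 0, 0, 0, 0, 88, -0.48, -0.79, 0, 0, 0, 0, 88, -0.48, -0.79, 0, 0, 0, 0, 88, -0.48, -0.79, 0, 0, 0, 0, 88, -0.48, -0.79, 0, 0, 0, 0, 88, -0.48, -0.79, 0, 0, 0, 0, 88, 0, 0, 0, 0, 0, 0, 88],
)

```text
time_s: 2.15
tcp_pos: [0.5311, -0.1, 0.2377]
orientation: [[-0.999, 0.039, -0.0], [0.039, 0.999, -0.001], [0.0, -0.001, -1.0]]
contact_force: [-0.7, 0.0, -0.2]
opening: 0.997
grasp_force: 0.0
```

```bash
python3 - <<'E'
from h import *
s=env.state();print(s['time_s'],s['tcp_pos'],np.round(s['orientation'],4),s['contact_force'])
c=env.read_camera('wrist');print(pose(c,s)[1],np.round(pose(c,s)[0],2));cv2.imwrite('pics/w1.png',c['frame'])
E
```

```text
2.15 [ 0.5310892  -0.10001312  0.23766711] [[-9.992e-01  3.920e-02 -1.000e-04]
 [ 3.920e-02  9.992e-01 -1.000e-03]
 [ 1.000e-04 -1.000e-03 -1.000e+00]] [-0.67683544  0.03012763 -0.22308721]
[ 0.44942296 -0.0975899   0.38348547] [[ 0.04  0.95  0.32]
 [ 1.   -0.04 -0.01]
 [-0.    0.32 -0.95]]
```

View pics/w1.png

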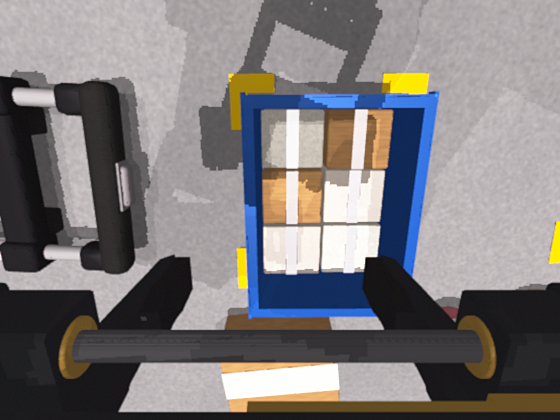

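Wrist view: the tote rim corners are at about (243,93), (438,93) and (250,318). The grip bar runs from (98,83) to (118,270), with the button at its right, at about (126,187).

```bash
python3 - <<'E'
from h import *
s=env.state();c=env.read_camera('wrist');h=hsv(c)
print('tote',np.round(cast(c,[(243,93),(438,93),(250,318)],.12,s)*1000,1).tolist())
m=cv2.inRange(h,(100,120,60),(130,255,255));m[250:]=0;
# left outer edge
pts=np.array([(np.argmax(m[r]>0),r) for r in range(110,240,5)]);w=cast(c,pts,.12,s)*1000
f=np.polyfit(w[:,0],w[:,1],1);print('edge y at x=540:',np.polyval(f,540),'yaw',np.degrees(np.arctan(f[0])))
d=(h[...,2]<70).astype(np.uint8)*255
for r in (120,140,160,187,220,235):
    print(r,''.join('#' if v else '.' for v in d[r,70:150]))
# button grey
print('btn',np.round(cast(c,[(120,162),(127,211),(131,187)],.048,s)*1000,1).tolist())
print('bar ends',np.round(cast(c,[(98,82),(118,272)],.06,s)*1000,1).tolist())
print('topcam bar',np.round(cast(env.read_camera('top'),[(441.2,250.2)],.062)*1000,1))
E
```

```text
tote [[439.7, -121.2, 120.0], [445.4, 28.9, 120.0], [645.0, -129.0, 120.0]]
edge y at x=540: -129.06613697801964 yaw -1.966286536517715
120 ..........########################################..............................
140 .............#######################################............................
160 ................######################################..........................
187 ...................##########################...............#...................
220 ........................####################################....................
235 ..........................###################################...................
btn [[500.2, -261.8, 48.0], [554.3, -264.4, 48.0], [527.4, -255.1, 48.0]]
bar ends [[422.9, -262.0, 60.0], [622.4, -282.0, 60.0]]
topcam bar [[ 523.1 -277.5   62. ]]
```

Emit:
jog_arm(
  deltas=[-0.33, -0.61, 0, 0, 0, 0, 88, 0, 0, 0.6, 0, 0, 0, 88, 0, 0, 0.6, 0, 0, 0, 88, 0, 0, 0.7, 0, 0, 0, 88, 0, 0, 0.7, 0, 0, 0, 88, 0, 0, 0.6, 0, 0, 0, 88, 0, 0, 0.5, 0, 0, 0, 88, 0, 0, 0.3, 0, 0, 0, 88, 0, 0, 0.19, 0, 0, 0, 88, 0, 0, 0, 0, 0, 0, 88],
  newtons=40,
)

```text
time_s: 3.13
tcp_pos: [0.5406, -0.1185, 0.0703]
orientation: [[-0.999, 0.034, -0.002], [0.034, 0.999, 0.001], [0.002, 0.001, -1.0]]
contact_force: [-0.0, -0.2, -0.2]
opening: 0.997
grasp_force: 0.0
```

Emit:
jog_arm(
  deltas=[0, 0, 0, 0, 0, 0, 30, 0, 0, 0, 0, 0, 0, 30, 0, 0, 0, 0, 0, 0, 20, 0, 0, 0, 0, 0, 0, 12, 0, 0, 0, 0, 0, 0, 6, 0, 0, 0, 0, 0, 0, 3, 0, 0, 0, 0, 0, 0, 0, 0, 0, 0, 0, 0, 0, 0, 0, 0, 0, 0, 0, 0, 0],
)

```text
time_s: 3.88
tcp_pos: [0.5414, -0.1198, 0.0712]
orientation: [[-0.999, 0.035, 0.0], [0.035, 0.999, 0.0], [-0.0, 0.0, -1.0]]
contact_force: [-0.1, -0.2, -0.2]
opening: 0.341
grasp_force: 0.0
```

Emit:
jog_arm(
  deltas=[0, -0.12, 0, 0, 0, 0, 20, 0, 0, 0, 0, 0, 0, 0, 0, 0, 0, 0, 0, 0, 0, 0, 0, 0, 0, 0, 0, 0, 0, 0, 0, 0, 0, 0, 0, 0, 0, 0, 0, 0, 0, 0, 0, 0, 0, 0, 0, 0, 0],
)

```text
time_s: 4.47
tcp_pos: [0.5412, -0.1243, 0.0711]
orientation: [[-0.999, 0.035, -0.0], [0.035, 0.999, 0.0], [0.0, 0.0, -1.0]]
contact_force: [1.2, 3.4, 1.5]
opening: 0.091
grasp_force: 40.0
```

Emit:
jog_arm(
  deltas=[0.01, 0.1, 0, 0, 0, -0.05, 0, 0.015, 0.2, 0, 0, 0, -0.07, 0, 0.02, 0.25, 0, 0, 0, -0.09, 0, 0.02, 0.25, 0, 0, 0, -0.09, 0, 0.02, 0.25, 0, 0, 0, -0.09, 0, 0.02, 0.25, 0, 0, 0, -0.09, 0, 0.02, 0.25, 0, 0, 0, -0.09, 0, 0.02, 0.25, 0, 0, 0, -0.09, 0, 0.02, 0.25, 0, 0, 0, -0.09, 0, 0.02, 0.25, 0, 0, 0, -0.09, 0, 0.02, 0.25, 0, 0, 0, -0.09, 0, 0.02, 0.25, 0, 0, 0, -0.09, 0],
  newtons=50,
)

```text
time_s: 5.47
tcp_pos: [0.5313, -0.0117, 0.0712]
orientation: [[-0.998, -0.055, -0.0], [-0.055, 0.998, -0.0], [0.0, -0.0, -1.0]]
contact_force: [0.7, -3.3, -0.6]
opening: 0.091
grasp_force: 50.0
```

Emit:
jog_arm(
  deltas=[-0.011, 0.3, 0, 0, 0, 0, 0, -0.011, 0.3, 0, 0, 0, 0, 0, -0.011, 0.3, 0, 0, 0, 0, 0, -0.011, 0.3, 0, 0, 0, 0, 0, -0.011, 0.3, 0, 0, 0, 0, 0, -0.011, 0.3, 0, 0, 0, 0, 0, -0.011, 0.3, 0, 0, 0, 0, 0, -0.011, 0.3, 0, 0, 0, 0, 0, -0.011, 0.3, 0, 0, 0, 0, 0, -0.011, 0.3, 0, 0, 0, 0, 0, -0.011, 0.3, 0, 0, 0, 0, 0, -0.011, 0.3, 0, 0, 0, 0, 0],
)

```text
time_s: 6.47
tcp_pos: [0.5289, 0.1326, 0.0711]
orientation: [[-0.999, -0.054, -0.0], [-0.054, 0.999, -0.0], [0.0, -0.0, -1.0]]
contact_force: [0.4, -4.5, -0.3]
opening: 0.089
grasp_force: 50.0
```

Emit:
jog_arm(
  deltas=[-0.012, 0.3, 0, 0, 0, 0, 0, -0.012, 0.3, 0, 0, 0, 0, 0, -0.012, 0.3, 0, 0, 0, 0, 0, -0.012, 0.3, 0, 0, 0, 0, 0, -0.012, 0.3, 0, 0, 0, 0, 0, -0.012, 0.3, 0, 0, 0, 0, 0, -0.012, 0.3, 0, 0, 0, 0, 0, -0.012, 0.3, 0, 0, 0, 0, 0, -0.012, 0.3, 0, 0, 0, 0, 0, -0.012, 0.3, 0, 0, 0, 0, 0, -0.012, 0.2, 0, 0, 0, 0, 0, -0.012, 0.1, 0, 0, 0, 0, 0],
)

```text
time_s: 7.47
tcp_pos: [0.5273, 0.2647, 0.0712]
orientation: [[-0.998, -0.055, -0.0], [-0.055, 0.998, -0.0], [0.0, -0.0, -1.0]]
contact_force: [-0.0, -6.4, 2.3]
opening: 0.088
grasp_force: 50.0
```

```bash
python3 - <<'E'
from h import *
c=env.read_camera('top');h=hsv(c);s=env.state();print(s['tcp_pos'],np.round(s['orientation'][:2],4),s['contact_force'])
b=cv2.inRange(h,(100,120,30),(130,255,255));print(rect(c,b,.12));cv2.imwrite('pics/t2.png',c['frame'])
E
```

```text
[0.52736402 0.26509282 0.07115749] [[-9.985e-01 -5.510e-02 -0.000e+00]
 [-5.510e-02  9.985e-01  7.000e-04]] [-0.16548217  2.15157222  0.46670448]
(array([526.5, 333.8]), array([205.6, 154.9]), 2.38)
```

View pics/t2.png

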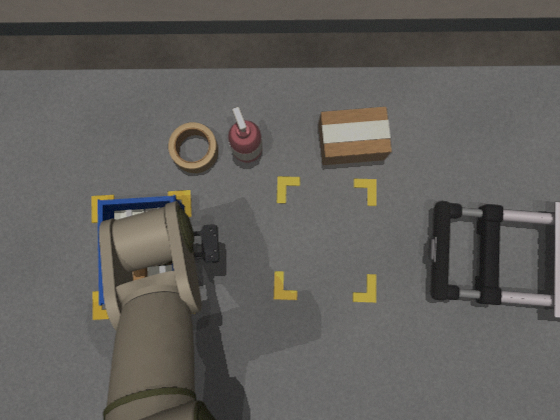

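The tote is nearly in the left bay, with its rim running from x≈98 to about 185, and needs about 20 mm more to the left. The rest is undisturbed.

Emit:
jog_arm(
  deltas=[0, 0.15, 0, 0, 0, 0, 0, 0, 0.2, 0, 0, 0, 0, 0, 0, 0.11, 0, 0, 0, 0, 0, 0, 0.05, 0, 0, 0, 0, 0, 0, 0, 0, 0, 0, 0, 0, 0, 0, 0, 0, 0, 0, 0, 0, 0, 0, 0, 0, 0, 8, 0, 0, 0, 0, 0, 0, 30, 0, 0, 0, 0, 0, 0, 50, 0, 0, 0, 0, 0, 0, 50, 0, 0, 0, 0, 0, 0, 50, 0, 0, 0, 0, 0, 0, 50],
)

```text
time_s: 8.52
tcp_pos: [0.5264, 0.2839, 0.0711]
orientation: [[-0.999, -0.054, -0.0], [-0.054, 0.999, 0.0], [0.0, 0.0, -1.0]]
contact_force: [0.3, 0.5, 0.6]
opening: 0.442
grasp_force: 0.0
```

Emit:
jog_arm(
  deltas=[0, 0, -0.3, 0, 0, 0, 50, 0, 0, -0.5, 0, 0, 0, 50, 0, 0, -0.8, 0, 0, 0, 88, 0, 0, -0.9, 0, 0, 0, 88, 0, -0.2, -0.9, 0, 0, 0, 88, 0, -0.6, -0.8, 0, 0, 0, 88, 0, -0.9, 0, 0, 0, 0, 88, 0, -0.9, 0, 0, 0, 0, 88, 0, -0.9, 0, 0, 0, 0, 88, 0, -0.9, 0, 0, 0, 0, 88, 0, -0.9, 0, 0, 0, 0, 88, 0, -0.9, 0, 0, 0, 0, 88],
)

```text
time_s: 9.52
tcp_pos: [0.5396, 0.0346, 0.2393]
orientation: [[-0.999, -0.054, 0.0], [-0.054, 0.999, 0.0], [-0.0, 0.0, -1.0]]
contact_force: [0.3, 0.9, -1.0]
opening: 0.999
grasp_force: 0.0
```

```bash
python3 - <<'E'
from h import *
c=env.read_camera('top');h=hsv(c);s=env.state();print(s['tcp_pos'])
for v in(30,115,130):
    b=cv2.inRange(h,(100,120,v),(130,255,255));b[:,250:]=0;print(rect(c,b,.12))
r=c['frame'][150:350,60:260];cv2.imwrite('pics/t3.png',cv2.resize(r,None,fx=3,fy=3))
E
```

```text
[0.54032492 0.02917782 0.23907452]
(array([526.5, 344.4]), array([206. , 174.3]), 3.35)
(array([526.1, 354.5]), array([205.9, 154. ]), 3.23)
(array([526.2, 354.8]), array([203.8, 152.5]), 2.78)
```

View pics/t3.png

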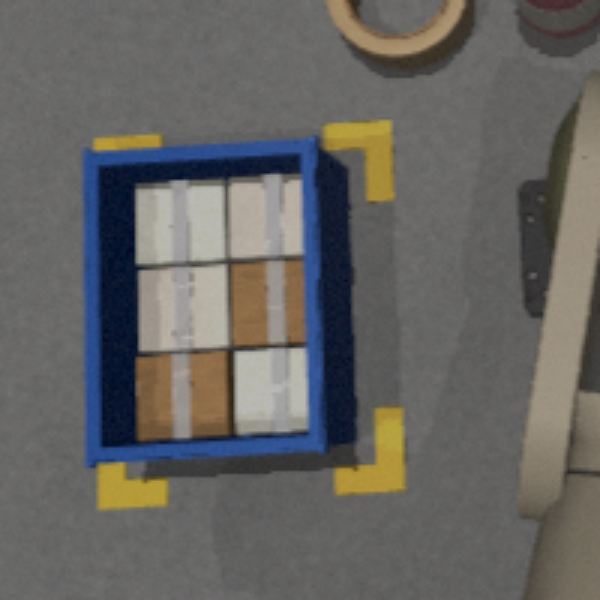

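The tote is centred in the bay to within about 2 mm and 0.2°. Next, a look above the grip.

Emit:
jog_arm(
  deltas=[0, 0, 0, 0, 0, 0.61, 88, 0, 0, 0, 0, 0, 0.61, 88, -0.05, -0.8, 0, 0, 0, 0, 88, -0.05, -0.9, 0, 0, 0, 0, 88, -0.05, -0.9, 0, 0, 0, 0, 88, -0.05, -0.9, 0, 0, 0, 0, 88, -0.05, -0.9, 0, 0, 0, 0, 88, -0.05, -0.9, 0, 0, 0, 0, 88, -0.05, -0.9, 0, 0, 0, 0, 88, -0.05, -0.9, 0, 0, 0, 0, 88, 0, -0.3, 0, 0, 0, 0, 88, 0, 0, 0, 0, 0, 0, 88],
)

```text
time_s: 10.57
tcp_pos: [0.5399, -0.2626, 0.2385]
orientation: [[-0.998, 0.056, -0.001], [0.056, 0.998, 0.0], [0.001, 0.0, -1.0]]
contact_force: [-0.3, 0.3, 0.0]
opening: 0.999
grasp_force: 0.0
```

Emit:
jog_arm(
  deltas=[0, 0, 0, 0, 0, 0, 88, 0, 0, 0, 0, 0, 0, 88, 0, 0, 0, 0, 0, 0, 88],
)

```text
time_s: 10.82
tcp_pos: [0.5406, -0.2584, 0.2394]
orientation: [[-0.999, 0.05, 0.0], [0.05, 0.999, 0.0], [-0.0, 0.0, -1.0]]
contact_force: [0.5, 0.9, -0.1]
opening: 1.002
grasp_force: 0.0
```

```bash
python3 - <<'E'
from h import *
s=env.state();c=env.read_camera('wrist');print(s['tcp_pos'],np.round(s['orientation'],3)[:2].tolist())
cv2.imwrite('pics/w2.png',c['frame'])
E
```

```text
[ 0.54062782 -0.25840688  0.23944679] [[-0.999, 0.05, 0.0], [0.05, 0.999, 0.0]]
```

View pics/w2.png

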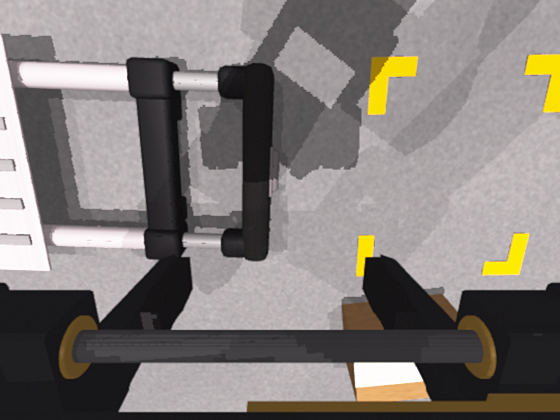

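The bar's centre line runs from about (258,85) to (256,245), its ends are at rows 64 and 261, and the button is at about (276,168).

```bash
python3 - <<'E'
from h import *
s=env.state();c=env.read_camera('wrist');g=cv2.GaussianBlur(hsv(c)[...,2],(3,3),0)
for r in (105,115,125,135,195,205,215,225):
    row=g[r]<65; L=250
    while row[L]:L-=1
    R=250
    while row[R]:R+=1
    w=cast(c,[(L+.5,r),(R-.5,r)],.055,s)*1000;print(r,L,R,np.round(w[:,:2],1).tolist(),'mid',np.round(w.mean(0)[:2],1))
print('ends',np.round(cast(c,[(260,64),(257,261)],.058,s)*1000,1).tolist())
print('btn',np.round(cast(c,[(278,148),(278,190)],.05,s)*1000,1).tolist())
print('tube ends',np.round(cast(c,[(20,73),(120,77),(60,236),(135,237)],.04,s)*1000,1).tolist())
E
```

```text
105 241 274 [[459.1, -290.1], [460.7, -258.9]] mid [ 459.9 -274.5]
115 241 274 [[468.5, -290.9], [470.0, -259.4]] mid [ 469.2 -275.2]
125 242 274 [[478.0, -290.7], [479.6, -260.0]] mid [ 478.8 -275.3]
135 242 273 [[487.7, -291.6], [489.2, -261.5]] mid [ 488.5 -276.5]
195 242 269 [[550.1, -296.8], [551.4, -269.1]] mid [ 550.7 -283. ]
205 242 270 [[561.2, -297.7], [562.6, -268.7]] mid [ 561.9 -283.2]
215 241 270 [[572.5, -299.8], [574.0, -269.4]] mid [ 573.3 -284.6]
225 241 269 [[584.1, -300.8], [585.6, -271.1]] mid [ 584.9 -285.9]
ends [[423.8, -269.5, 58.0], [627.4, -286.5, 58.0]]
btn [[503.1, -256.6, 50.0], [547.8, -258.8, 50.0]]
tube ends [[418.2, -508.3, 40.0], [426.7, -410.1, 40.0], [592.9, -514.7, 40.0], [598.5, -427.9, 40.0]]
```

Emit:
jog_arm(
  deltas=[0.33, -0.48, 0, 0, 0, 0.43, 88, 0, 0, 0.6, 0, 0, 0, 88, 0, 0, 0.8, 0, 0, 0, 88, 0, 0, 0.8, 0, 0, 0, 88, 0, 0, 0.8, 0, 0, 0, 88, 0, 0, 0.8, 0, 0, 0, 88, 0, 0, 0.6, 0, 0, 0, 88, 0, 0, 0.4, 0, 0, 0, 88, 0, 0, 0.3, 0, 0, 0, 88, 0, 0, 0.16, 0, 0, 0, 88, 0, 0, 0, 0, 0, 0, 88, 0, 0, 0, 0, 0, 0, 88],
  newtons=40,
)

```text
time_s: 11.92
tcp_pos: [0.5266, -0.2785, 0.0293]
orientation: [[-0.996, 0.089, 0.001], [0.089, 0.996, -0.0], [-0.001, -0.0, -1.0]]
contact_force: [-0.0, -0.7, -0.7]
opening: 0.997
grasp_force: 0.0
```

```bash
python3 - <<'E'
from h import *
s=env.state();print(s['tcp_pos'],np.round(s['orientation'],3)[:2].tolist(),s['contact_force'])
c=env.read_camera('top');f=c['frame'][180:330,400:560];cv2.imwrite('pics/t4.png',cv2.resize(f,None,fx=3,fy=3))
E
```

```text
[ 0.52655768 -0.27847453  0.02928743] [[-0.996, 0.089, 0.001], [0.089, 0.996, -0.0]] [-0.02817182 -0.69913285 -0.73660815]
```

View pics/t4.png

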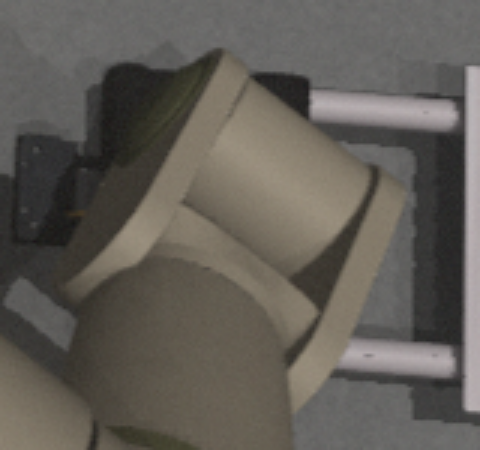

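The arm hides the grip in this view, but the measured pose is right and nothing is touching. I'll close now.

Emit:
jog_arm(
  deltas=[0, 0.05, 0, 0, 0, 0, 60, 0, 0, 0, 0, 0, 0, 50, 0, 0, 0, 0, 0, 0, 42, 0, 0, 0, 0, 0, 0, 38, 0, 0, 0, 0, 0, 0, 30, 0, 0, 0, 0, 0, 0, 20, 0, 0, 0, 0, 0, 0, 20, 0, 0, 0, 0, 0, 0, 20, 0, 0, 0, 0, 0, 0, 20, 0, 0, 0, 0, 0, 0, 20],
  newtons=40,
)

```text
time_s: 12.8
tcp_pos: [0.5263, -0.277, 0.0287]
orientation: [[-0.996, 0.09, -0.0], [0.09, 0.996, -0.0], [0.0, -0.0, -1.0]]
contact_force: [0.4, -2.0, -0.6]
opening: 0.354
grasp_force: 40.0
```

Emit:
jog_arm(
  deltas=[0, 0.1, 0, 0, 0, 0, 20, 0, 0.15, 0, 0, 0, 0, 20, 0, 0.2, 0, 0, 0, 0, 20, 0, 0.2, 0, 0, 0, 0, 20, 0, 0.2, 0, 0, 0, 0, 20, 0, 0.2, 0, 0, 0, 0, 20, 0, 0.2, 0, 0, 0, 0, 20, 0, 0.2, 0, 0, 0, 0, 20],
)

```text
time_s: 13.47
tcp_pos: [0.5316, -0.218, 0.0287]
orientation: [[-0.996, 0.089, -0.0], [0.089, 0.996, -0.0], [0.0, -0.0, -1.0]]
contact_force: [-0.4, -4.9, -3.0]
opening: 0.355
grasp_force: 40.0
```

Emit:
jog_arm(
  deltas=[0, 0.2, 0, 0, 0, 0, 20, 0, 0.2, 0, 0, 0, 0, 20, 0, 0.2, 0, 0, 0, 0, 20, 0, 0.2, 0, 0, 0, 0, 20, 0, 0.2, 0, 0, 0, 0, 20, 0, 0.2, 0, 0, 0, 0, 20, 0, 0.2, 0, 0, 0, 0, 20, 0, 0.2, 0, 0, 0, 0, 20, 0, 0.2, 0, 0, 0, 0, 20, 0, 0.2, 0, 0, 0, 0, 20, 0, 0.2, 0, 0, 0, 0, 20, 0, 0.2, 0, 0, 0, 0, 20],
)

```text
time_s: 14.47
tcp_pos: [0.5401, -0.1224, 0.0287]
orientation: [[-0.996, 0.09, -0.0], [0.09, 0.996, 0.0], [0.001, 0.0, -1.0]]
contact_force: [-2.7, -4.5, -2.3]
opening: 0.358
grasp_force: 40.0
```

Emit:
jog_arm(
  deltas=[0, 0.2, 0, 0, 0, 0, 20, 0, 0.2, 0, 0, 0, 0, 20, 0, 0.2, 0, 0, 0, 0, 20, 0, 0.2, 0, 0, 0, 0, 20, 0, 0.2, 0, 0, 0, 0, 20, 0, 0.2, 0, 0, 0, 0, 20, 0, 0.2, 0, 0, 0, 0, 20, 0, 0.2, 0, 0, 0, 0, 20, 0, 0.2, 0, 0, 0, 0, 20, 0, 0.2, 0, 0, 0, 0, 20, 0, 0.2, 0, 0, 0, 0, 20, 0, 0.2, 0, 0, 0, 0, 20],
)

```text
time_s: 15.47
tcp_pos: [0.5485, -0.0268, 0.0287]
orientation: [[-0.996, 0.09, -0.001], [0.09, 0.996, 0.0], [0.001, 0.0, -1.0]]
contact_force: [-2.3, -4.5, -1.4]
opening: 0.358
grasp_force: 40.0
```

Emit:
jog_arm(
  deltas=[0, 0.15, 0, 0, 0, 0, 20, 0, 0.12, 0, 0, 0, 0, 20, 0, 0.1, 0, 0, 0, 0, 20, 0, 0.08, 0, 0, 0, 0, 20, 0, 0.06, 0, 0, 0, 0, 20, 0, 0.05, 0, 0, 0, 0, 20, 0, 0.05, 0, 0, 0, 0, 20, 0, 0.05, 0, 0, 0, 0, 20, 0, 0.03, 0, 0, 0, 0, 20, 0, 0.03, 0, 0, 0, 0, 20],
)

```text
time_s: 16.3
tcp_pos: [0.551, 0.0005, 0.0287]
orientation: [[-0.996, 0.089, -0.001], [0.089, 0.996, -0.001], [0.001, -0.002, -1.0]]
contact_force: [-5.3, -14.5, -0.8]
opening: 0.356
grasp_force: 40.0
```

Emit:
jog_arm(
  deltas=[0, 0.03, 0, 0, 0, 0, 20, 0, 0.03, 0, 0, 0, 0, 20, 0, 0, 0, 0, 0, 0, 20, 0, 0, 0, 0, 0, 0, 20],
)

```text
time_s: 16.63
tcp_pos: [0.551, 0.0005, 0.0287]
orientation: [[-0.996, 0.09, -0.002], [0.09, 0.996, -0.004], [0.002, -0.005, -1.0]]
contact_force: [-8.2, -22.4, -0.2]
opening: 0.356
grasp_force: 40.0
```

```bash
python3 - <<'E'
from h import *
s=env.state();print(s['tcp_pos'],s['contact_force'],s['opening'],s['grasp_force'])
c=env.read_camera('top');h=hsv(c);b=cv2.inRange(h,(100,120,115),(130,255,255));b[:,250:]=0;print(rect(c,b,.12))
cv2.imwrite('pics/t5.png',c['frame'])
E
```

```text
[5.50983210e-01 4.93774609e-04 2.86733199e-02] [ -8.15729602 -22.41787314  -0.22050831] 0.3561056710699927 40.02423740923405
(array([526.1, 354.9]), array([205.9, 153.2]), 3.23)
```

View pics/t5.png

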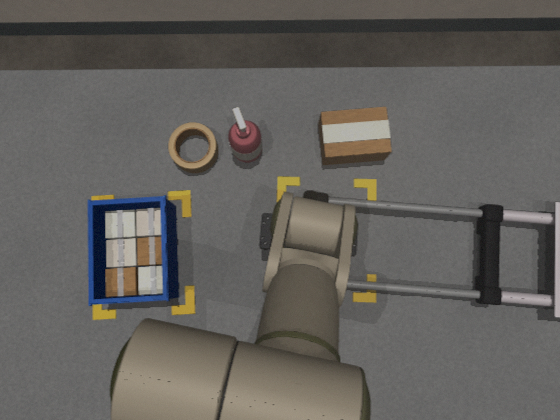

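The handle is fully out, the arm is hard against the second stop, and the tote is in its bay with the far-side objects unmoved. I'll ease the pull slightly and hand in.

Emit:
jog_arm(
  deltas=[0, -0.06, 0, 0, 0, 0, 20, 0, 0, 0, 0, 0, 0, 20, 0, 0, 0, 0, 0, 0, 20],
)

```text
time_s: 16.93
tcp_pos: [0.551, 0.0004, 0.0287]
orientation: [[-0.996, 0.09, -0.001], [0.09, 0.996, -0.001], [0.001, -0.001, -1.0]]
contact_force: [-5.3, -8.7, -1.1]
opening: 0.355
grasp_force: 40.0
```

```bash
python3 -c "
from workcell import env
s=env.state();print(s['tcp_pos'],s['contact_force'],s['grasp_force']);print(env.sign_off())"
```

```text
[5.50956813e-01 4.11695908e-04 2.86963452e-02] [-5.27108074 -8.73883148 -1.11548599] 40.000047739595175
the job is handed in; nothing more can be done
None
```

The job is handed in at 17 s: the tote sits in the left bay about 2 mm off centre, the handle is fully out against its second stop and still gripped with the button pressed, and the other things on the bench are unmoved.

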